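# Click the induction hob to level 6 and press start

### The job

Get the covered saucepan heating: with a fingertip, push the induction hob's power dial round to level 6, which is six clicks clockwise of the red off mark (it now rests somewhere between off and level 3), so that it sits in that click, and only then press the green start button fully down and let it come back up. Turn the dial by pushing lightly on the side of its bar: do not take it between the fingers or squeeze it. Leave the red stop button, the saucepan and everything else on the counter alone.

Things in the scene. Friction and masses are not known exactly. Their poses are not given: they have to be found in the camera images.
- hob: countertop induction hob, fixed steel box, 440 mm deep (x), 360 wide (y), 110 high; origin under its centre at counter level, z up, front (cook's side) at -x. Black glass top at the rear; the front 120 mm is a panel sloping down to the cook by 0.22 rad. On it from left (+y) to right: black power dial, green start button, red stop button
- power_dial: black dial knob. Origin on its axis at the panel's face, z out of the panel along the axis (leans 0.22 rad to the cook), x along the bar to the pointer's nose: the frame turns with it. Skirt 62 mm wide, top 10 mm above the panel; on it an upright bar 13 mm thick from 28 mm behind the axis to 36 mm ahead (nose, white line), top 34 mm above the panel. 55 mm round the axis is free
- dial_grip (a point): point on the dial's axis, 24 mm above the panel, at the middle of the bar's height; frame as power_dial
- off_mark (a point): red square on the panel, 44 mm from the dial's axis: off. From it, clockwise seen from above, eight white bars that grow in length mark levels 1 to 8, 30 degrees apart; level 4 points away from the cook (hob's +x, up the slope), level 6 is 60 degrees clockwise of that. Site frame: x up the slope, y to the left, z out of the panel
- dial_shaft (a joint): dial angle in rad: 0 at off, clockwise from above positive, 0.5236 a click; level 6 reads 3.142; stops at off and level 8 (4.189). A spring detent holds each click; about 0.06 N m (2 to 3 N on the bar's side near the nose) pushes it out, and a little past half-way it jumps ahead into the next click by itself. Starts in a click from off to level 3
- start_button_top (a point): centre of the top face of the green start button, 24 mm wide, 22 mm above the panel when up, 10 mm proud of its 40 mm wide aluminium ring housing (12 mm high); z points out of the panel. 140 mm to the right of the dial's axis and 12 mm nearer the cook
- start_button (a joint): travel of the start button in m: 0 up, 0.006 fully down; a spring returns it. About 1 N to begin, 4 N to bottom out; counts as pressed from 0.0045
- stop_button_top (a point): centre of the top face of the red stop button, like the start button, 70 mm to its right; not to be pressed
- stop_button (a joint): travel of the stop button in m: 0 up, 0.006 fully down
- saucepan: covered stainless saucepan, about 1.3 kg, loose on the glass; origin under its centre (110 mm above the counter), 170 mm wide, 111 mm high over the lid's black knob, long handle along its +x to 255 mm from the centre, 75 mm above the glass, pointing right or away from the cook. Not to be touched
- steel_cup: stainless cup, 72 mm wide, 95 mm high, on the counter beside the hob's front; origin under its centre
- squeeze_bottle: yellow squeeze bottle with red nozzle, 60 mm wide, 190 mm high, on the counter on the hob's other side (it and the cup change places); origin under its centre
- storage_jar: cream jar with black lid, 84 mm wide, 130 mm high; origin under its centre
- whisk: balloon whisk lying along its x, 290 mm long, orange handle end at -x; origin at counter level below its middle

How it is judged:
On the way, in this order (a step that is already met when the one before it is completed fails the run):
1. the power dial rests in the click of level 6 (value of joint dial_shaft between 3.0016 and 3.2816 rad and velocity of joint dial_shaft between -0.3 and 0.3 rad/s), for 0.3 s.
2. with the dial on level 6, the green start button is pressed down (value of joint dial_shaft between 3.0016 and 3.2816 rad and value of joint start_button above 0.0045 m), for 0.05 s.
At the end, for the whole second after the job is handed in: the power dial stands in the click of level 6 (3.142 rad, within 0.14), the start button has been pressed and is up again (under 1 mm), the stop button is up, the saucepan is within 20 mm and the other loose things within 30 mm of where they stood (value of joint dial_shaft between 3.0016 and 3.2816 rad and value of joint each of start_button, stop_button below 0.001 m and distance of saucepan from where it was at the start of the episode below 0.02 m and distance of each of steel_cup, squeeze_bottle, storage_jar, whisk from where it was at the start of the episode below 0.03 m); the robot touches nothing.
It fails at once if the start button is pressed (over 3 mm) while the dial is not on level 6 (value of joint start_button above 0.003 m and (value of joint dial_shaft below 2.9416 rad or value of joint dial_shaft above 3.3416 rad)).
It fails at once if the stop button is pressed (over 2 mm) (value of joint stop_button above 0.002 m).
It fails at once if the dial is squeezed or forced (over 15 N from the fingers) or taken between them (the point between the pads comes within 15 mm of site dial_grip) (contact force between the fingers and power_dial above 15 N or distance between the grasp point and dial_grip below 0.015 m).
It fails at once if the saucepan is lifted, tipped or pushed (over 20 mm or 0.15 rad) (distance of saucepan from where it was at the start of the episode above 0.02 m or angle between saucepan's own z axis and vertical above 0.15 rad).
It fails at once if another thing on the counter is moved by over 30 mm (distance of any of steel_cup, squeeze_bottle, storage_jar, whisk from where it was at the start of the episode above 0.03 m).
It also fails if it takes over 58 s, if anything falls off the work surface, if the arm or the gripper's body presses on something with over 40 N, if the wrist force passes 120 N, or if a joint passes its speed limit or range.

### The arm

A 6-joint arm with a two-finger parallel gripper is mounted at the origin on the work surface. World frame = base frame: x ahead of the robot, y to its left, z up, the work surface at z = 0. Lengths are in m, angles in rad, forces in N, time in s.
With the tool pointing down it reaches from about 0.4 to 0.825 m from the base axis. Payload 7 kg.
Tool frame: the origin (TCP) lies on the centre line of the jaws, within the pads' length; the fingertips stand tip_reach ahead of it and the grasp point (between the pads) is the TCP (tip_reach is the distance from the TCP to the fingertips, in m); z points along the fingers, y is the line along which they close (so a half turn about z gives the same grasp; the last joint's range is limited). The gripper opens to 88 mm and grips with 3 to 60 N. Pads are 19 mm wide; open, the fingers measure 130 mm over their backs; the gripper's body (78 mm by 193 mm) begins 47 mm behind the grasp point.
Start: joints at [1.532, 0.359, 0.012, 0, -1.224, -0.288], TCP at [0.217, 0.639, 0.246] pointing down, gripper open.
Joint ranges: [-3.07, 3.07], [-1.43, 2.12], [-1.02, 1.25], [-3.03, 1.67], [-3.05, -0], [-3.03, 3.03]. Speed limits (rad/s): [2.39, 2.39, 3.01, 3.14, 3.14, 3.14].

### API

Orientations are given as [roll, pitch, yaw] about the fixed x, y, z axes, in that order (R = Rz(yaw) Ry(pitch) Rx(roll)).
In Python, from station import get_state, grab_frame, calibration, job_done, find_in, mark_of, tip_reach gives the robot as it stands.
- The arm moves only by the shell command python3 -m handwheel 'ROWS' [OPENING] [FORCE]. ROWS is JSON, a list of rows, each an object with "delta_pos": the shift along the world's x, y, z in units of 30 mm (1.0 is 30 mm), a list of three; "dr": the turn, a rotation vector about the world's x, y, z in degrees, a list of three. In form: [{"delta_pos": [tx, ty, tz], "dr": [rx, ry, rz]}, ...]. A call has 1 to 10 rows; each row shifts and turns the commanded pose from where the row before left it; what a row does not reach is not made up. A row lasts 1/10 s, in which the tool goes at most 50 mm and 8.59 degrees, less where a joint would pass 70% of its speed; a pose out of reach is approached as far as the arm can. A call is refused whole if a number of a shift passes 1 or a number of a turn 8.59, either way. A call with a gripper value outside its range is refused whole. OPENING is the closure, from -1 (fully open) to 1 (shut), set as the call begins (- or left out, the last holds). The fingers move at their own pace and stop on an object; FORCE is the grip in N (left out, the last holds). Time passes only in rows, so rows that do not move let the fingers close. It gives the time, the measured TCP pose, the force, the opening and the grip force at its end, in the units of the state.
- get_state(): the state, without advancing time (a new reading comes with each control period).
- grab_frame(name): name is "scene" or "side" or "wrist"; returns the picture (480x640x3 uint8, red, green, blue); there is no depth.
- calibration(name): a dict with "fx", "fy", "cx", "cy" (pixels), "extrinsics" (4x4, takes a point from world to camera coordinates). Camera axes: x right, y down, z forward; pixel columns grow to the right and rows downward; lengths in m; the calibration is good to about 2 mm. The wrist camera is an equidistant fisheye: a pixel r from the principal point sees the ray r / f radians off the axis. A picture is of the moment at which its call begins: read the wrist's pose just before it. calibration takes no time and is no camera call; for the wrist camera it gives the pose at the moment of the call.
- job_done(): hands the job in; it is judged then, once.
Trained networks look in the newest picture that a camera, given by its name, has taken for a name from the list of things; names that differ only in an ending like _2 or _b are one class to them, and where a whole thing is asked for, a point or a joint stands for the part that bears it (a point fixed in the world has none). Each returns a list of dicts, best first, with "conf" (0 to 1); they miss things now and then, are a little off and sometimes report something else, mostly with a low value. They report only what shows in the picture. A call takes as long as a camera call.
- find_in(camera, query): "location" ([column, row] in pixels, amid what is visible of it).
- mark_of(camera, query): "location" ([column, row] in pixels: a listed point, or the origin of a listed thing).
The state is a dict: "t": time; "q": joint angles; "qd": joint speeds; "joint_efforts": joint torques, N m; "eef_pos": TCP position; "ee_rot": TCP orientation; "force": force on the tool from outside, world axes, zero at the start; "moment": the same for the moment, N m; "width": finger opening in m; "gripper_force": force on a finger pad.
Only numpy, scipy, OpenCV 4.12 (cv2) and the standard library are available. Lean on these libraries where they do the work, as an engineer would, in place of code of your own. Each camera call takes 0.05 s, during which the arm holds its last target. There are 200 camera calls.

## Working session

There is one attempt and no reset: what is moved stays moved. The work goes in short steps, Python scripts to look and compute and a shell command to move; the robot and the scene stay as the last step left them, time stands still between calls to the robot, and variables do not carry over. Pictures are saved under pics/ and viewed, at most 13 in all, crops included, and the job is handed in when it is done.

```bash
mkdir -p pics; cat > h.py <<'E'
import numpy as np,cv2
from station import *
def K(c): return np.array([[c['fx'],0,c['cx']],[0,c['fy'],c['cy']],[0,0,1]])
def ray(name,px,c=None):
    c=c or calibration(name);E=np.array(c['extrinsics']);R,t=E[:3,:3],E[:3,3]
    v=np.array([(px[0]-c['cx'])/c['fx'],(px[1]-c['cy'])/c['fy'],1.])
    if name=='wrist':
        r=np.hypot(v[0],v[1]);v=np.array([v[0]/r*np.sin(r),v[1]/r*np.sin(r),np.cos(r)])
    d=R.T@v;return -R.T@t,d/np.linalg.norm(d)
def tri(rs):
    A=sum(np.eye(3)-np.outer(d,d) for o,d in rs);b=sum((np.eye(3)-np.outer(d,d))@o for o,d in rs)
    p=np.linalg.solve(A,b);return p,[np.linalg.norm((np.eye(3)-np.outer(d,d))@(p-o)) for o,d in rs]
def proj(name,P):
    c=calibration(name);E=np.array(c['extrinsics']);q=E[:3,:3]@P+E[:3,3]
    if name=='wrist':
        th=np.arctan2(np.hypot(q[0],q[1]),q[2]);u=q[:2]/np.hypot(q[0],q[1])*th
    else: u=q[:2]/q[2]
    return np.array([u[0]*c['fx']+c['cx'],u[1]*c['fy']+c['cy']])
E
python3 - <<'E'
from h import *
print(get_state(), tip_reach)
np.set_printoptions(precision=3,suppress=True)
fs=[]
for n in ['scene','side','wrist']:
    f=grab_frame(n);fs.append(f);cv2.imwrite(f'pics/{n}0.png',f[:,:,::-1])
for q in ['power_dial','dial_grip','off_mark','start_button_top','stop_button_top','hob','saucepan','steel_cup','squeeze_bottle','storage_jar','whisk']:
    rs=[];o=[]
    for n in ['scene','side','wrist']:
        m=mark_of(n,q)
        if m: o.append((n,np.round(m[0]['location'],1).tolist(),round(m[0]['conf'],2)))
        if m and m[0]['conf']>.4 and n!='wrist': rs.append(ray(n,m[0]['location']))
    print(q,o,tri(rs) if len(rs)>1 else '')
E
```

```text
{'t': 0.0, 'q': array([ 1.53211119e+00,  3.59387659e-01,  1.10912428e-02, -3.56645073e-04,
       -1.22410904e+00, -2.88113013e-01]), 'qd': array([ 0.00072685,  0.00042814,  0.00022153,  0.00036247,  0.00070085,
       -0.00136354]), 'joint_efforts': array([-2.03026202e-04, -5.82722497e+01,  2.93059462e+01,  6.99705586e+00,
        7.01544690e-03, -1.81405326e-04]), 'eef_pos': array([0.21654935, 0.63884848, 0.24463509]), 'ee_rot': array([ 3.13995457e+00, -1.35817435e-04, -3.26919486e-01]), 'force': array([-0.13387913,  0.14916122,  0.03485396]), 'moment': array([-0.03154678,  0.06432594, -0.02302102]), 'gripper_force': 0.0, 'width': 0.08759838591676657} 0.019
power_dial [('scene', [330.0, 194.2], 0.89), ('side', [265.4, 247.9], 0.61)] (array([ 0.487, -0.022,  0.109]), [np.float64(0.009180544186174778), np.float64(0.00918054418617486)])
dial_grip [('scene', [327.1, 190.8], 0.8), ('side', [252.4, 243.9], 0.77)] (array([ 0.462, -0.012,  0.111]), [np.float64(0.0007234813978001605), np.float64(0.0007234813978001613)])
off_mark [('scene', [336.7, 192.5], 0.91), ('side', [247.0, 246.0], 0.8
[... 748 characters left out ...]
 [397.6, 214.5], 0.74), ('side', [258.8, 232.8], 0.79)] (array([0.513, 0.174, 0.   ]), [np.float64(0.001617091664330005), np.float64(0.0016170916643301282)])
squeeze_bottle [('scene', [225.6, 302.5], 0.76), ('side', [356.2, 359.5], 0.92)] (array([ 0.602, -0.343, -0.003]), [np.float64(0.007122383726258009), np.float64(0.007122383726257771)])
storage_jar [('scene', [188.6, 342.1], 0.71), ('side', [403.6, 382.8], 0.83)] (array([ 0.671, -0.441,  0.001]), [np.float64(0.0038684716380492892), np.float64(0.00386847163804949)])
whisk [('scene', [134.9, 293.0], 0.77), ('side', [332.7, 449.3], 0.69)] (array([ 0.478, -0.521, -0.005]), [np.float64(0.007993849036047392), np.float64(0.007993849036047438)])
```

```bash
python3 - <<'E'
import cv2,numpy as np
a=cv2.imread('pics/scene0.png')[130:330,150:430];b=cv2.imread('pics/side0.png')[180:380,180:460]
c=np.vstack([cv2.resize(x,(800,571),interpolation=3)[:, :] for x in (a,b)])
cv2.imwrite('pics/c0.png',cv2.resize(c,(420,600)));cv2.imwrite('pics/c1.png',cv2.resize(a,(800,571),interpolation=3))
E
```

```text
(no output)
```

View pics/scene0.png

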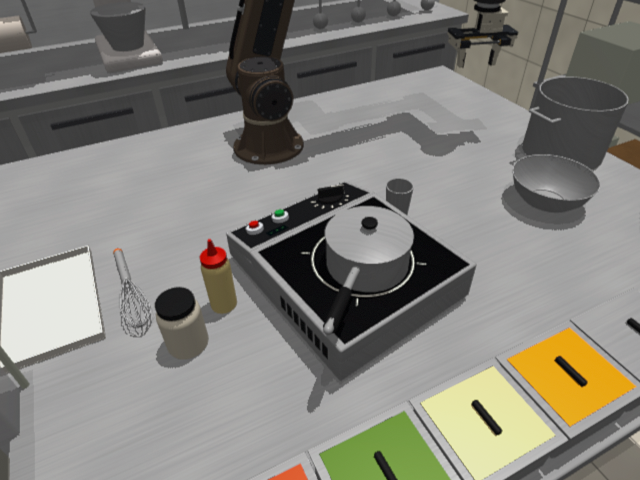

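View pics/side0.png

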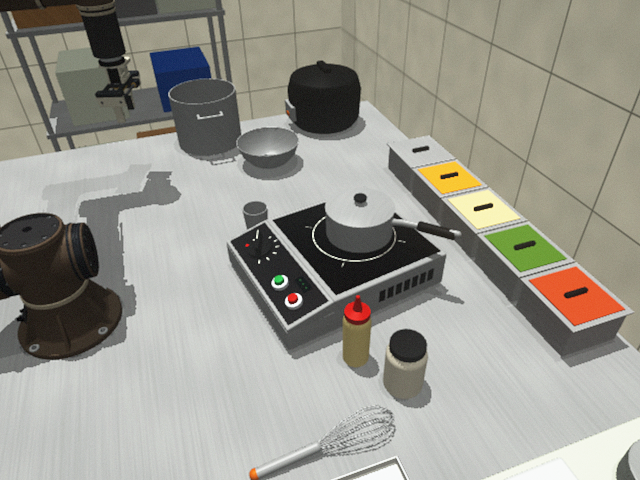

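```bash
python3 - <<'E'
from h import *
np.set_printoptions(precision=4,suppress=True)
def cen(n,box,ch):
    f=cv2.imread(f'pics/{n}0.png').astype(float);x0,y0,x1,y1=box;s=f[y0:y1,x0:x1]
    o=[0,1,2];o.remove(ch);w=np.clip(s[:,:,ch]-s[:,:,o].max(2)-40,0,None);Y,X=np.mgrid[y0:y1,x0:x1]
    return np.array([(w*X).sum()/w.sum(),(w*Y).sum()/w.sum()]),w.sum()
P={}
for k,bs,bd,ch in [('start',(266,203,294,226),(268,270,288,290),1),('stop',(242,215,266,238),(283,290,303,310),2),]:
    a,wa=cen('scene',bs,ch);b,wb=cen('side',bd,ch);P[k]=tri([ray('scene',a),ray('side',b)]);print(k,a,b,P[k])
d=P['start'][0]-P['stop'][0];print(np.linalg.norm(d),'yaw',np.arctan2(-d[0],d[1]))
c=calibration('wrist');print(c); print(c['fx'])
E
```

```text
start [278.8899 211.5472] [278.159  278.4357] (array([ 0.487 , -0.1542,  0.1112]), [np.float64(0.0016968098940350132), np.float64(0.0016968098940349772)])
stop [253.2539 223.1847] [291.9744 297.1159] (array([ 0.4992, -0.2231,  0.1107]), [np.float64(0.001611218117863954), np.float64(0.001611218117864089)])
0.06993657007596282 yaw 0.1751556000934302
{'fx': 371.64829954431775, 'fy': 371.64829954431775, 'cx': 317.3940110676507, 'cy': 243.3782475755478, 'extrinsics': array([[-0.3215, -0.9469, -0.0002,  0.6739],
       [-0.9146,  0.3105,  0.2589, -0.0331],
       [-0.2451,  0.0834, -0.9659,  0.3887],
       [ 0.    ,  0.    ,  0.    ,  1.    ]])}
371.64829954431775
```

```bash
R='';  python3 -m handwheel '[{"delta_pos":[0.3,-1,0],"dr":[0,0,1.4]},{"delta_pos":[0.3,-1,0],"dr":[0,0,1.4]},{"delta_pos":[0.3,-1,0],"dr":[0,0,1.4]},{"delta_pos":[0.3,-1,0],"dr":[0,0,1.4]},{"delta_pos":[0.3,-1,0],"dr":[0,0,1.4]},{"delta_pos":[0.3,-1,0],"dr":[0,0,1.4]},{"delta_pos":[0.3,-1,0],"dr":[0,0,1.4]},{"delta_pos":[0.3,-1,0],"dr":[0,0,1.4]},{"delta_pos":[0.3,-1,0],"dr":[0,0,1.4]},{"delta_pos":[0.3,-1,0],"dr":[0,0,1.4]}]' 1 10
python3 -m handwheel '[{"delta_pos":[0.3,-1,0],"dr":[0,0,1.4]},{"delta_pos":[0.3,-1,0],"dr":[0,0,1.4]},{"delta_pos":[0.3,-1,0],"dr":[0,0,1.4]},{"delta_pos":[0.3,-1,0],"dr":[0,0,1.4]},{"delta_pos":[0.3,-1,0],"dr":[0,0,1.4]},{"delta_pos":[0.3,-1,0],"dr":[0,0,1.4]},{"delta_pos":[0.3,-1,0],"dr":[0,0,1.4]},{"delta_pos":[0.3,-1,0],"dr":[0,0,1.4]},{"delta_pos":[0.3,-1,0],"dr":[0,0,1.4]},{"delta_pos":[0.3,-1,0],"dr":[0,0,1.4]}]'
python3 -m handwheel '[{"delta_pos":[0.2,-1,0],"dr":[0,0,0.5]},{"delta_pos":[0,-1,0],"dr":[0,0,0.5]},{"delta_pos":[0,0,0],"dr":[0,0,0]},{"delta_pos":[0,0,0],"dr":[0,0,0]}]'
python3 - <<'E'
from h import *
np.set_printoptions(precision=4,suppress=True)
s=get_state();print(s['eef_pos'],s['ee_rot'])
c=calibration('wrist');f=grab_frame('wrist');cv2.imwrite('pics/w1.png',f[:,:,::-1])
import pickle;pickle.dump(c,open('c1.pkl','wb'))
for q in ['power_dial','dial_grip','off_mark','start_button_top','stop_button_top']:
    m=mark_of('wrist',q)
    for z in [.10]:
        for k in m[:1]:
            o,d=ray('wrist',k['location'],c);print(q,np.round(k['location'],1),round(k['conf'],2),o+d*(z-o[2])/d[2])
E
```

```text
t: 2.8
eef_pos: [0.3069, 0.338, 0.2458]
ee_rot: [-3.141, -0.0, -0.081]
force: [0.3, 0.3, -0.4]
width: 0.0134
gripper_force: 0.0
t: 3.8
eef_pos: [0.3969, 0.038, 0.2459]
ee_rot: [-3.141, -0.001, 0.163]
force: [0.5, 0.1, 0.9]
width: 0.0006
gripper_force: 0.0
t: 4.2
eef_pos: [0.4026, -0.0213, 0.2457]
ee_rot: [-3.141, -0.0, 0.177]
force: [0.7, -0.3, 0.8]
width: 0.0005
gripper_force: 0.0
[ 0.4026 -0.0213  0.2457] [-3.1415 -0.0004  0.1772]
power_dial [324.4 137.6] 0.94 [ 0.4776 -0.014   0.1   ]
dial_grip [324.2 142.9] 0.89 [ 0.4736 -0.0145  0.1   ]
off_mark [274.4 165.1] 0.61 [0.4505 0.0199 0.1   ]
start_button_top [499.3 168.6] 0.84 [ 0.4847 -0.16    0.1   ]
stop_button_top [570.1 173.5] 0.7 [ 0.4995 -0.236   0.1   ]
```

View pics/w1.png

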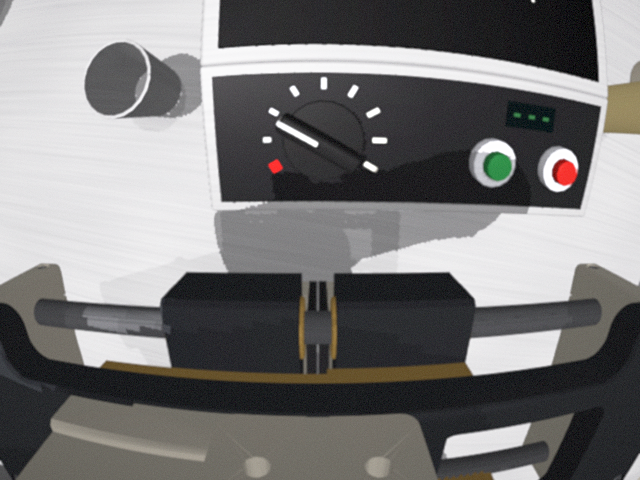

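```bash
python3 - <<'E'
from h import *
import pickle
from scipy.optimize import least_squares
from scipy.spatial.transform import Rotation as Ro
np.set_printoptions(precision=4,suppress=True)
c1=pickle.load(open('c1.pkl','rb'))
def cen(f,box,ch):
    f=cv2.imread(f).astype(float);x0,y0,x1,y1=box;s=f[y0:y1,x0:x1]
    o=[0,1,2];o.remove(ch);w=(s[:,:,ch]-s[:,:,o].max(2)>50)*1.;Y,X=np.mgrid[y0:y1,x0:x1]
    return np.array([(w*X).sum()/w.sum(),(w*Y).sum()/w.sum()])
w='pics/w1.png'
L={'off':np.r_[.044*np.cos(2*np.pi/3),.044*np.sin(2*np.pi/3),0],'grip':np.r_[0,0,.024],'start':np.r_[-.012,-.14,.020],'stop':np.r_[-.012,-.21,.020]}
M=[('wrist','off',cen(w,(262,155,290,180),2),1),('wrist','start',cen(w,(470,140,515,185),1),1),('wrist','stop',cen(w,(545,155,580,188),2),1)]
for lv,px in zip(range(1,9),[(267,140),(274,112),(294.5,90),(323.5,83),(352.5,91),(373,112.5),(380,140.5),(370,167)]):
    a=np.radians(120-30*lv);L[lv]=np.r_[.0445*np.cos(a),.0445*np.sin(a),0];M.append(('wrist',lv,np.array(px),.7))
M+= [('scene','start',np.array([278.9,211.5]),2),('side','start',np.array([278.2,278.4]),2),('scene','stop',np.array([253.3,223.2]),2),('side','stop',np.array([292,297.1]),2),('scene','grip',np.array([327.1,190.8]),.7),('side','grip',np.array([252.4,243.9]),.7)]
C={n:calibration(n) for n in('scene','side')};C['wrist']=c1
import h
h.calibration=lambda n:C[n]
def R(y): return (Ro.from_euler('z',y)*Ro.from_euler('y',-.22)).as_matrix()
def res(p,raw=False):
    o=[]
    for n,k,px,wt in M:
        P=p[:3]+R(p[3])@L[k];o.append((h.proj(n,P)-px)*(1 if raw else wt))
    return np.array(o) if raw else np.concatenate(o)
s=least_squares(res,[.47,-.013,.08,.175],loss='soft_l1');p=s.x
print(p)
for m,r in zip(M,res(p,True)): print(m[0],m[1],r)
for k in('grip','start','stop'): 
    print(k,p[:3]+R(p[3])@(L[k]+ (0 if k=='grip' else np.r_[0,0,.002])))
np.save('p.npy',p)
E
```

```text
[ 0.4764 -0.0133  0.0925  0.1804]
wrist off [0.2017 0.6642]
wrist start [-0.1667 -0.0437]
wrist stop [ 0.7954 -0.1467]
wrist 1 [-0.9834  0.1009]
wrist 2 [-1.4267 -0.0902]
wrist 3 [-1.0406  0.4485]
wrist 4 [-0.3974 -0.572 ]
wrist 5 [ 0.1867 -0.5241]
wrist 6 [ 0.4529 -0.6044]
wrist 7 [-0.0664 -0.5032]
wrist 8 [ 1.2514 -0.1112]
scene start [-0.3853  0.9483]
side start [-0.9426  0.0407]
scene stop [-0.3527  0.7563]
side stop [-0.8308 -0.1674]
scene grip [1.0665 0.3167]
side grip [ 3.9196 -1.6609]
grip [ 0.4712 -0.0143  0.1159]
start [ 0.4852 -0.154   0.1113]
stop [ 0.4978 -0.2229  0.1113]
```

```bash
cat > wp.py <<'E'
from h import *
from scipy.spatial.transform import Rotation as Ro
np.set_printoptions(precision=4,suppress=True)
p=np.load('p.npy')
R=(Ro.from_euler('z',p[3])*Ro.from_euler('y',-.22)).as_matrix()
def wp(lv,w,s=.026,h=.017):
    a=np.radians(120-30*lv);n=np.r_[np.cos(a),np.sin(a),0];t=np.r_[-np.sin(a),np.cos(a),0]
    P=p[:3]+R@(s*n+w*t+np.r_[0,0,h])+np.r_[0,0,tip_reach]
    return P, np.degrees(a+p[3])          # tool yaw with tool y along t
def show(L):
    st=get_state();P0=st['eef_pos'];y0=np.degrees(st['ee_rot'][2]);print('now',P0,y0,'F',st['force'],st['t'],st['q'])
    for l in L:
        P,y=wp(*l);print(l,P,round(y,1),'units',(P-P0)/.03,'dyaw',round(y-y0,1));P0,y0=P,y
E
python3 - <<'E'
from wp import *
show([(2,.047)]+[(2,.029)]+[(x,.0275) for x in (2,2.5,3,3.5,4,4.5,5,5.4,5.6)])
for dz in(0,.019): print(proj('wrist',get_state()['eef_pos']-np.r_[0,0,dz]))
E
```

```text
now [ 0.4027 -0.0201  0.2456] 10.348601606013062 F [ 0.2325 -0.8565 -0.6486] 4.5 [ 0.4459 -0.1122 -0.5391 -0.     -1.1437  1.3056]
(2, 0.047) [0.4379 0.0264 0.122 ] 70.3 units [ 1.1714  1.5506 -4.1193] dyaw 60.0
(2, 0.029) [0.4545 0.0203 0.1254] 70.3 units [ 0.5527 -0.2042  0.1134] dyaw 0.0
(2, 0.0275) [0.4558 0.0198 0.1257] 70.3 units [ 0.0461 -0.017   0.0094] dyaw 0.0
(2.5, 0.0275) [0.4649 0.023  0.1278] 55.3 units [0.3028 0.1082 0.071 ] dyaw -15.0
(3, 0.0275) [0.4745 0.0238 0.13  ] 40.3 units [0.3206 0.0241 0.0715] dyaw -15.0
(3.5, 0.0275) [0.484  0.0219 0.132 ] 25.3 units [ 0.3164 -0.0617  0.0671] dyaw -15.0
(4, 0.0275) [0.4928 0.0176 0.1338] 10.3 units [ 0.2908 -0.1432  0.0582] dyaw -15.0
(4.5, 0.0275) [0.5001 0.0112 0.1351] -4.7 units [ 0.2453 -0.215   0.0453] dyaw -15.0
(5, 0.0275) [0.5056 0.003  0.136 ] -19.7 units [ 0.1831 -0.2722  0.0294] dyaw -15.0
(5.4, 0.0275) [ 0.5084 -0.0044  0.1363] -31.7 units [ 0.0931 -0.2465  0.0106] dyaw -12.0
(5.6, 0.0275) [ 0.5092 -0.0083  0.1363] -37.7 units [ 0.0272 -0.1292  0.0008] dyaw -6.0
[315.7554 316.7894]
[315.9255 298.5705]
```

```bash
python3 - <<'E'
import cv2
a=cv2.imread('pics/w1.png')[255:385,150:490];cv2.imwrite('pics/w1c.png',cv2.convertScaleAbs(cv2.resize(a,(790,302),interpolation=2),alpha=1.8,beta=25))
E
```

```text
(no output)
```

View pics/w1c.png

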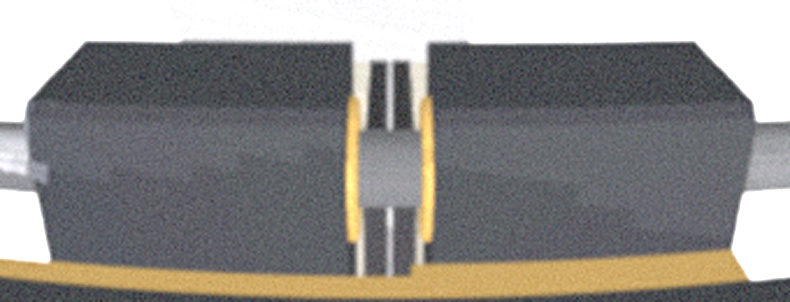

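```bash
python3 - <<'E'
from h import *
o=[]
P=get_state()['eef_pos']
for n in('scene','side'):
    f=grab_frame(n);u=proj(n,P-np.r_[0,0,.019]);print(n,u, proj(n,P+np.r_[0,0,.047]))
    x,y=map(int,u);x0=max(x-50,0);y0=max(y-60,0);c=f[y0:y0+90,x0:x0+100,::-1].copy();print(x0,y0)
    o.append(cv2.resize(c,(400,360),interpolation=2))
cv2.imwrite('pics/g.png',cv2.convertScaleAbs(np.hstack(o),alpha=1.5,beta=25))
E
```

```text
scene [312.84019461 139.93163829] [311.99799108 114.79049602]
262 79
side [223.30974779 213.0170144 ] [219.09882721 188.83397784]
173 153
```

View pics/g.png

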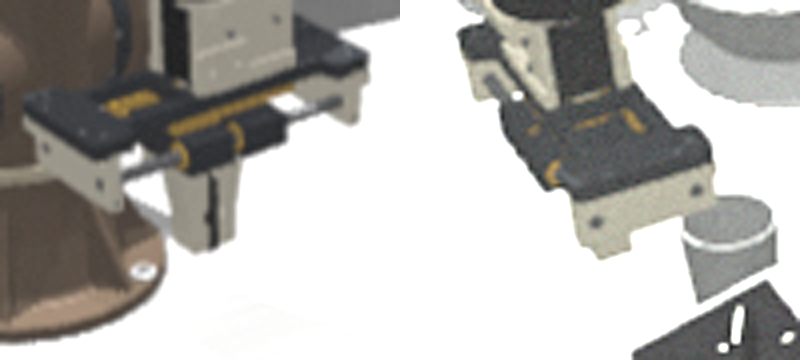

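```bash
python3 -m handwheel '[{"delta_pos":[0.15,0.19,-0.2],"dr":[0,0,7.5]},{"delta_pos":[0.15,0.19,-0.2],"dr":[0,0,7.5]},{"delta_pos":[0.15,0.19,-0.2],"dr":[0,0,7.5]},{"delta_pos":[0.15,0.19,-0.2],"dr":[0,0,7.5]},{"delta_pos":[0.15,0.19,-0.2],"dr":[0,0,7.5]},{"delta_pos":[0.15,0.19,-0.2],"dr":[0,0,7.5]},{"delta_pos":[0.15,0.19,-0.2],"dr":[0,0,7.5]},{"delta_pos":[0.15,0.19,-0.2],"dr":[0,0,7.5]}]'
python3 -m handwheel '[{"delta_pos":[0,0,-0.5],"dr":[0,0,0]},{"delta_pos":[0,0,-0.5],"dr":[0,0,0]},{"delta_pos":[0,0,-0.5],"dr":[0,0,0]},{"delta_pos":[0,0,-0.4],"dr":[0,0,0]},{"delta_pos":[0,0,-0.3],"dr":[0,0,0]},{"delta_pos":[0,0,-0.2],"dr":[0,0,0]},{"delta_pos":[0,0,0],"dr":[0,0,0]},{"delta_pos":[0,0,0],"dr":[0,0,0]}]'
python3 - <<'E'
from wp import *
show([(2,.047),(2,.029)]+[(2,.0275)])
cv2.imwrite('pics/w2.png',grab_frame('wrist')[:,:,::-1])
E
```

```text
t: 5.4
eef_pos: [0.4389, 0.0254, 0.1973]
ee_rot: [3.142, 0.0, 1.233]
force: [0.2, -0.2, -0.5]
width: 0.0007
gripper_force: 0.0
t: 6.2
eef_pos: [0.439, 0.025, 0.1259]
ee_rot: [3.141, -0.0, 1.227]
force: [1.0, -0.9, -0.1]
width: 0.0002
gripper_force: 0.0
now [0.439  0.025  0.1259] 70.29034073585382 F [ 1.0385 -0.9483 -0.1022] 6.2 [ 0.5084  0.0892 -0.6523  0.0002 -0.8289  2.289 ]
(2, 0.047) [0.4379 0.0264 0.122 ] 70.3 units [-0.0365  0.0483 -0.1282] dyaw 0.0
(2, 0.029) [0.4545 0.0203 0.1254] 70.3 units [ 0.5527 -0.2042  0.1134] dyaw 0.0
(2, 0.0275) [0.4558 0.0198 0.1257] 70.3 units [ 0.0461 -0.017   0.0094] dyaw 0.0
```

View pics/w2.png

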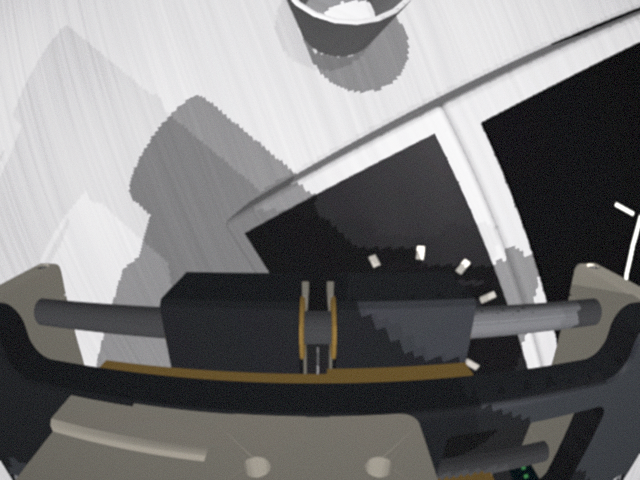

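```bash
python3 -m handwheel '[{"delta_pos":[0.18,-0.06,0],"dr":[0,0,0]},{"delta_pos":[0.18,-0.06,0],"dr":[0,0,0]},{"delta_pos":[0.2,-0.06,0],"dr":[0,0,0]},{"delta_pos":[0,0,0],"dr":[0,0,0]}]'
python3 -m handwheel '[{"delta_pos":[0.06,0.022,0.014],"dr":[0,0,-3]},{"delta_pos":[0.06,0.022,0.014],"dr":[0,0,-3]},{"delta_pos":[0.06,0.022,0.014],"dr":[0,0,-3]},{"delta_pos":[0.06,0.022,0.014],"dr":[0,0,-3]},{"delta_pos":[0.06,0.022,0.014],"dr":[0,0,-3]},{"delta_pos":[0.064,0.005,0.014],"dr":[0,0,-3]},{"delta_pos":[0.064,0.005,0.014],"dr":[0,0,-3]},{"delta_pos":[0.064,0.005,0.014],"dr":[0,0,-3]},{"delta_pos":[0.064,0.005,0.014],"dr":[0,0,-3]},{"delta_pos":[0.064,0.005,0.014],"dr":[0,0,-3]}]'
python3 - <<'E'
from wp import *
show([(3,.0275),(3.5,.0275),(4,.0275)])
o=[]
for n in('scene','side'):
    f=grab_frame(n);x,y=map(int,proj(n,p[:3]))
    o.append(cv2.resize(f[y-50:y+40,x-50:x+50,::-1],(400,360),interpolation=2))
cv2.imwrite('pics/g2.png',cv2.convertScaleAbs(np.hstack(o),alpha=1.5,beta=25))
E
```

```text
t: 6.65
eef_pos: [0.4565, 0.0193, 0.1256]
ee_rot: [3.141, -0.0, 1.226]
force: [0.2, -0.2, -0.1]
width: 0.0005
gripper_force: 0.0
t: 7.65
eef_pos: [0.4742, 0.0234, 0.1297]
ee_rot: [-3.141, 0.0, 0.7]
force: [-0.9, 0.7, 0.3]
width: 0.0009
gripper_force: 0.0
now [0.4742 0.0234 0.1297] 40.134598104190914 F [-0.8839  0.7427  0.3441] 7.65 [ 0.4652  0.1429 -0.5766 -0.0001 -0.8515  1.8062]
(3, 0.0275) [0.4745 0.0238 0.13  ] 40.3 units [0.0127 0.0124 0.0096] dyaw 0.2
(3.5, 0.0275) [0.484  0.0219 0.132 ] 25.3 units [ 0.3164 -0.0617  0.0671] dyaw -15.0
(4, 0.0275) [0.4928 0.0176 0.1338] 10.3 units [ 0.2908 -0.1432  0.0582] dyaw -15.0
```

View pics/g2.png

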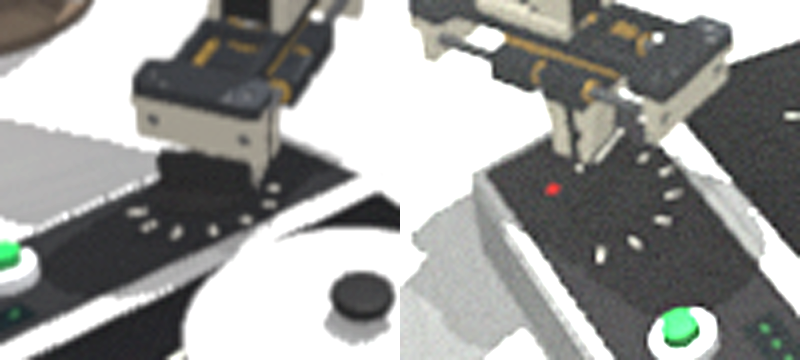

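```bash
python3 -m handwheel '[{"delta_pos":[0.064,-0.01,0.014],"dr":[0,0,-3]},{"delta_pos":[0.064,-0.01,0.014],"dr":[0,0,-3]},{"delta_pos":[0.064,-0.01,0.014],"dr":[0,0,-3]},{"delta_pos":[0.064,-0.012,0.014],"dr":[0,0,-3]},{"delta_pos":[0.064,-0.012,0.014],"dr":[0,0,-3]},{"delta_pos":[0.058,-0.028,0.012],"dr":[0,0,-3]},{"delta_pos":[0.058,-0.028,0.012],"dr":[0,0,-3]},{"delta_pos":[0.058,-0.028,0.012],"dr":[0,0,-3]},{"delta_pos":[0.058,-0.028,0.012],"dr":[0,0,-3]},{"delta_pos":[0.058,-0.028,0.012],"dr":[0,0,-3]}]'
python3 -m handwheel '[{"delta_pos":[0.05,-0.043,0.009],"dr":[0,0,-3]},{"delta_pos":[0.05,-0.043,0.009],"dr":[0,0,-3]},{"delta_pos":[0.05,-0.043,0.009],"dr":[0,0,-3]},{"delta_pos":[0.05,-0.043,0.009],"dr":[0,0,-3]},{"delta_pos":[0.05,-0.043,0.009],"dr":[0,0,-3]},{"delta_pos":[0.037,-0.054,0.006],"dr":[0,0,-3]},{"delta_pos":[0.037,-0.054,0.006],"dr":[0,0,-3]},{"delta_pos":[0.037,-0.054,0.006],"dr":[0,0,-3]},{"delta_pos":[0,0,0],"dr":[0,0,0]},{"delta_pos":[0,0,0],"dr":[0,0,0]}]'
python3 - <<'E'
from wp import *
show([(4.8,.0275),(4.8,.06),(5,.0275),(5.5,.0275)])
o=[]
for n in('scene','side'):
    f=grab_frame(n);x,y=map(int,proj(n,p[:3]))
    o.append(cv2.resize(f[y-50:y+40,x-50:x+50,::-1],(400,360),interpolation=2))
g=np.hstack(o).astype(float)/255;cv2.imwrite('pics/g3.png',255*np.clip(g,0,1)**.5)
E
```

```text
t: 8.75
eef_pos: [0.4923, 0.0175, 0.1336]
ee_rot: [-3.142, 0.0, 0.179]
force: [-0.8, 0.1, -0.1]
width: 0.0005
gripper_force: 0.0
t: 9.75
eef_pos: [0.5031, 0.0063, 0.1355]
ee_rot: [3.141, 0.0, -0.237]
force: [0.4, 0.2, -0.7]
width: 0.0005
gripper_force: 0.0
now [0.5031 0.0063 0.1355] -13.602465414557983 F [ 0.4221  0.2009 -0.696 ] 9.75 [ 0.4036  0.1813 -0.5114 -0.0001 -0.8784  0.9298]
(4.8, 0.0275) [0.5037 0.0064 0.1357] -13.7 units [0.0199 0.0051 0.0085] dyaw -0.1
(4.8, 0.06) [0.511  0.038  0.1386] -13.7 units [0.2455 1.0508 0.0962] dyaw 0.0
(5, 0.0275) [0.5056 0.003  0.136 ] -19.7 units [-0.1806 -1.1654 -0.0865] dyaw -6.0
(5.5, 0.0275) [ 0.5089 -0.0063  0.1363] -34.7 units [ 0.1084 -0.3108  0.0114] dyaw -15.0[ WARN:0@2.667] global loadsave.cpp:1063 imwrite_ Unsupported depth image for selected encoder is fallbacked to CV_8U.
```

View pics/g3.png

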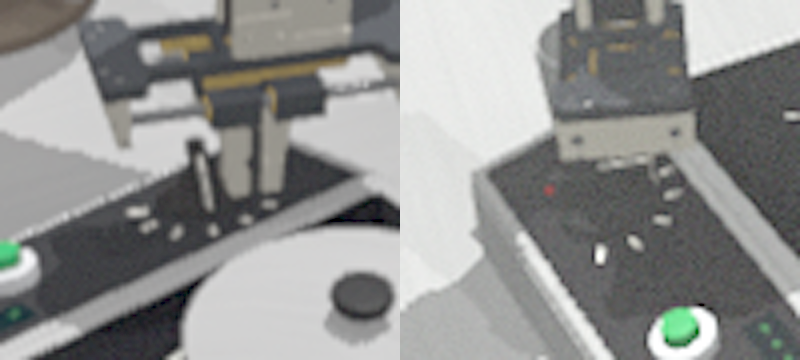

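```bash
python3 - <<'E'
from wp import *
x,y=map(int,proj('scene',p[:3]));x2,y2=map(int,proj('side',p[:3]))
for l in range(9):
    a=np.radians(120-30*l);q=lambda r,h:p[:3]+R@np.r_[r*np.cos(a),r*np.sin(a),h]
    k=lambda P:(4*(proj('scene',P)-[x-50,y-50])).round();k2=lambda P:(4*(proj('side',P)-[x2-50,y2-50])+[400,0]).round()
    print(l,k(q(.0445,0)),'bar top nose/tail',k(q(.036,.034)),k(q(-.028,.034)),'side',k2(q(.0445,0)),k2(q(.036,.034)),k2(q(-.028,.034)))
E
```

```text
0 [229. 171.] bar top nose/tail [217. 129.] [176. 174.] side [546. 187.] [539. 153.] [621. 176.]
1 [257. 177.] bar top nose/tail [240. 134.] [158. 170.] side [572. 166.] [561. 136.] [603. 190.]
2 [272. 190.] bar top nose/tail [252. 144.] [150. 162.] side [606. 154.] [589. 126.] [581. 198.]
3 [268. 207.] bar top nose/tail [248. 157.] [154. 152.] side [638. 155.] [616. 127.] [559. 197.]
4 [245. 223.] bar top nose/tail [229. 170.] [168. 142.] side [661. 169.] [635. 138.] [545. 188.]
5 [211. 234.] bar top nose/tail [201. 178.] [189. 136.] side [668. 192.] [640. 157.] [541. 173.]
6 [173. 236.] bar top nose/tail [171. 180.] [212. 134.] side [657. 219.] [631. 179.] [549. 156.]
7 [145. 229.] bar top nose/tail [147. 175.] [230. 138.] side [630. 242.] [609. 197.] [566. 142.]
8 [132. 215.] bar top nose/tail [137. 164.] [239. 146.] side [595. 255.] [580. 207.] [588. 135.]
```

```bash
python3 -m handwheel '[{"delta_pos":[0.034,-0.058,0.004],"dr":[0,0,-3]},{"delta_pos":[0.034,-0.058,0.004],"dr":[0,0,-3]},{"delta_pos":[0.03,-0.06,0.004],"dr":[0,0,-3]},{"delta_pos":[0.03,-0.06,0.004],"dr":[0,0,-3]},{"delta_pos":[0.026,-0.06,0.004],"dr":[0,0,-3]},{"delta_pos":[0.022,-0.061,0.003],"dr":[0,0,-3]},{"delta_pos":[0.018,-0.061,0.002],"dr":[0,0,-3]},{"delta_pos":[0.007,-0.056,0],"dr":[0,0,-2.5]},{"delta_pos":[0.007,-0.056,0],"dr":[0,0,-2.5]},{"delta_pos":[0.007,-0.056,0],"dr":[0,0,-2.5]}]'
python3 -m handwheel '[{"delta_pos":[0,0,0],"dr":[0,0,0]},{"delta_pos":[0,0,0],"dr":[0,0,0]},{"delta_pos":[0,0,0],"dr":[0,0,0]}]'
python3 - <<'E'
from wp import *
show([(5.75,.0275),(5.75,.05)])
o=[]
for n in('scene','side'):
    f=grab_frame(n);x,y=map(int,proj(n,p[:3]))
    o.append(cv2.resize(f[y-50:y+40,x-50:x+50,::-1],(400,360),interpolation=2))
g=np.hstack(o).astype(float)/255;cv2.imwrite('pics/g4.png',(255*g**.5).astype(np.uint8))
E
```

```text
t: 10.85
eef_pos: [0.5098, -0.011, 0.1363]
ee_rot: [-3.141, -0.0, -0.737]
force: [0.8, 0.5, -0.2]
width: 0.0001
gripper_force: 0.3
t: 11.15
eef_pos: [0.5096, -0.0112, 0.1363]
ee_rot: [3.141, 0.0, -0.736]
force: [0.3, 1.4, 0.4]
width: 0.0007
gripper_force: 0.0
now [ 0.5096 -0.0112  0.1363] -42.14370825898877 F [0.2697 1.4497 0.4204] 11.15 [ 0.3639  0.1906 -0.4968  0.     -0.8835  0.4714]
(5.75, 0.0275) [ 0.5096 -0.0112  0.1363] -42.2 units [-0.0005 -0.0011  0.0007] dyaw -0.0
(5.75, 0.05) [0.5242 0.0054 0.1402] -42.2 units [0.4894 0.5533 0.1298] dyaw 0.0
```

View pics/g4.png

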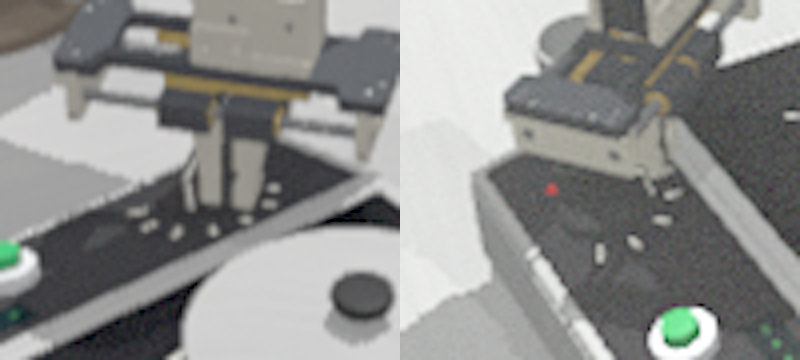

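```bash
cat > look.py <<'E'
from wp import *
f=grab_frame('scene').astype(int);x,y=map(int,proj('scene',p[:3]))
# brightness profile along nose-line rows 175..203 in crop (x4) coords -> orig
for yy in (45,47,49): print(yy*4, f[y-50+yy,x-50+38:x-50+54].sum(1)//3, 'cols from',38*4)
show([])
E
python3 look.py
python3 -m handwheel '[{"delta_pos":[0.003,-0.033,0],"dr":[0,0,-1.5]},{"delta_pos":[0.003,-0.033,0],"dr":[0,0,-1.5]},{"delta_pos":[0.003,-0.033,0],"dr":[0,0,-1.5]},{"delta_pos":[0,0,0],"dr":[0,0,0]},{"delta_pos":[0,0,0],"dr":[0,0,0]}]'
python3 look.py
```

```text
180 [71 31 24 23 24 22 19 38 73 59 18 32 71 87 88 88] cols from 152
188 [24 24 25 24 20 13 12 25 62 86 28 31 72 88 87 88] cols from 152
196 [24 22 19 15 17 14 13 16 52 97 48 29 65 85 87 87] cols from 152
now [ 0.5097 -0.0112  0.1363] -42.18324456346657 F [ 0.0165  0.8202 -0.411 ] 11.3 [ 0.3638  0.1906 -0.4967  0.0001 -0.8835  0.4707]
t: 11.8
eef_pos: [0.5099, -0.0142, 0.1363]
ee_rot: [3.142, -0.0, -0.815]
force: [0.7, 0.3, 0.3]
width: 0.0003
gripper_force: 0.0
180 [70 32 22 19 41 77 49 16  9 13 42 86 88 87 88 79] cols from 152
188 [22 25 25 23 30 61 65 20  9 11 44 87 88 88 87 78] cols from 152
196 [23 20 18 14 20 54 93 32  8 12 36 75 86 88 88 78] cols from 152
now [ 0.5099 -0.0142  0.1363] -46.7164939744101 F [0.297  0.9545 0.0765] 11.85 [ 0.3576  0.1912 -0.496  -0.     -0.8836  0.3979]
```

```bash
python3 -m handwheel '[{"delta_pos":[0.15,0.17,0.04],"dr":[0,0,0]},{"delta_pos":[0.15,0.17,0.04],"dr":[0,0,0]},{"delta_pos":[0,0,0.5],"dr":[0,0,0]},{"delta_pos":[0,0,0.9],"dr":[0,0,0]},{"delta_pos":[0,0,0.9],"dr":[0,0,0]},{"delta_pos":[0,0,0.5],"dr":[0,0,0]}]'
python3 -m handwheel '[{"delta_pos":[-0.45,-0.15,0.1],"dr":[0,0,7]},{"delta_pos":[-0.45,-0.15,0.1],"dr":[0,0,7]},{"delta_pos":[-0.45,-0.15,0.1],"dr":[0,0,7]},{"delta_pos":[-0.45,-0.15,0.1],"dr":[0,0,7]},{"delta_pos":[-0.45,-0.15,0.1],"dr":[0,0,7]},{"delta_pos":[-0.45,-0.15,0.1],"dr":[0,0,7]},{"delta_pos":[-0.45,-0.15,0.1],"dr":[0,0,7]},{"delta_pos":[-0.45,-0.15,0.1],"dr":[0,0,7]},{"delta_pos":[0,0,0],"dr":[0,0,0]},{"delta_pos":[0,0,0],"dr":[0,0,0]}]'
python3 - <<'E'
from wp import *
show([])
f=grab_frame('wrist')
x,y=map(int,proj('wrist',p[:3]));print(x,y)
g=f[max(y-90,0):y+90,max(x-120,0):x+120,::-1]/255.
cv2.imwrite('pics/w3.png',(255*cv2.resize(g,None,fx=3,fy=3)**.6).astype(np.uint8))
for l in (5,6,7): print(l,proj('wrist',wp(l,0,.036,.034)[0]-np.r_[0,0,tip_reach]),proj('wrist',wp(l,0,.0445,0)[0]-np.r_[0,0,tip_reach]))
E
```

```text
t: 12.45
eef_pos: [0.5202, -0.0034, 0.2251]
ee_rot: [-3.139, -0.002, -0.815]
force: [-0.0, -0.2, -0.2]
width: 0.0004
gripper_force: 0.0
t: 13.45
eef_pos: [0.4115, -0.0396, 0.2471]
ee_rot: [-3.141, -0.001, 0.16]
force: [-0.0, 0.1, -0.6]
width: 0.0004
gripper_force: 0.0
now [ 0.4115 -0.0396  0.2471] 9.141550956993079 F [-0.0418  0.1084 -0.6055] 13.45 [ 0.3866 -0.0939 -0.52    0.0001 -1.1435  1.3437]
296 146
5 [319.0468 112.6133] [324.0948  97.3895]
6 [338.8139 131.2907] [345.74   118.0368]
7 [345.8383 156.5254] [353.327  145.8878]
```

View pics/w3.png

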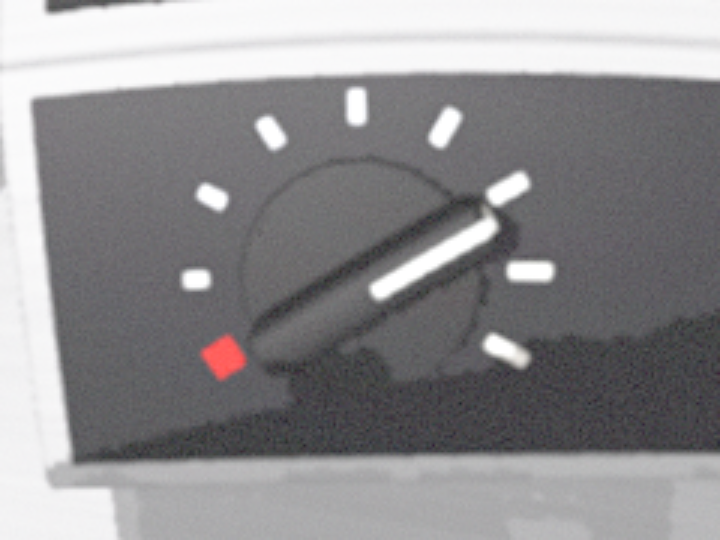

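```bash
python3 -m handwheel '[{"delta_pos":[0.48,-0.764,-0.2],"dr":[0,0,0.3]},{"delta_pos":[0.48,-0.764,-0.2],"dr":[0,0,0.3]},{"delta_pos":[0.48,-0.764,-0.2],"dr":[0,0,0.3]},{"delta_pos":[0.48,-0.764,-0.2],"dr":[0,0,0.3]},{"delta_pos":[0.48,-0.764,-0.2],"dr":[0,0,0]},{"delta_pos":[0,0,-0.6],"dr":[0,0,0]},{"delta_pos":[0,0,-0.6],"dr":[0,0,0]},{"delta_pos":[0,0,-0.6],"dr":[0,0,0]},{"delta_pos":[0,0,-0.5],"dr":[0,0,0]},{"delta_pos":[0,0,-0.2],"dr":[0,0,0]}]'
python3 -m handwheel '[{"delta_pos":[0,0,0],"dr":[0,0,0]},{"delta_pos":[0,0,0],"dr":[0,0,0]}]'
python3 - <<'E'
from wp import *
show([]);n=R[:,2];print(n)
P=p[:3]+R@np.r_[-.012,-.14,.022]+np.r_[0,0,.019+.0021]
for k in(.008,.003,0,-.003,-.006): print(k,P+k*n,(P+k*n-get_state()['eef_pos'])/.03)
E
```

```text
t: 14.5
eef_pos: [0.4826, -0.1546, 0.1397]
ee_rot: [-3.141, 0.003, 0.181]
force: [-0.2, 0.9, -0.1]
width: 0.0004
gripper_force: 0.0
t: 14.7
eef_pos: [0.4836, -0.1546, 0.142]
ee_rot: [3.141, -0.0, 0.183]
force: [-0.1, -0.3, 0.1]
width: 0.0001
gripper_force: 0.0
now [ 0.4836 -0.1546  0.142 ] 10.459063761366709 F [-0.0574 -0.2926  0.0903] 14.7 [ 0.0783  0.1803 -0.4944  0.0004 -0.8958  1.6749]
[-0.2147 -0.0391  0.9759]
0.008 [ 0.4835 -0.1543  0.1402] [-0.002   0.0085 -0.0595]
0.003 [ 0.4846 -0.1541  0.1354] [ 0.0338  0.015  -0.2222]
0 [ 0.4852 -0.154   0.1324] [ 0.0553  0.0189 -0.3198]
-0.003 [ 0.4859 -0.1539  0.1295] [ 0.0767  0.0228 -0.4174]
-0.006 [ 0.4865 -0.1538  0.1266] [ 0.0982  0.0267 -0.5149]
```

```bash
python3 -m handwheel '[{"delta_pos":[0.02,0.005,-0.1],"dr":[0,0,0]},{"delta_pos":[0.02,0.005,-0.1],"dr":[0,0,0]},{"delta_pos":[0.02,0.005,-0.1],"dr":[0,0,0]},{"delta_pos":[0.02,0.005,-0.1],"dr":[0,0,0]},{"delta_pos":[0.01,0.003,-0.05],"dr":[0,0,0]},{"delta_pos":[0,0,0],"dr":[0,0,0]}]'
python3 -m handwheel '[{"delta_pos":[0.006,0.001,-0.03],"dr":[0,0,0]},{"delta_pos":[0.006,0.001,-0.03],"dr":[0,0,0]},{"delta_pos":[0,0,0],"dr":[0,0,0]}]'
```

```text
t: 15.3
eef_pos: [0.4861, -0.1539, 0.1284]
ee_rot: [3.141, -0.001, 0.183]
force: [0.5, 0.0, 3.0]
width: 0.0007
gripper_force: 1.9
t: 15.6
eef_pos: [0.4864, -0.154, 0.1277]
ee_rot: [3.141, -0.001, 0.183]
force: [-3.3, 1.4, 12.7]
width: 0.0003
gripper_force: 7.2
```

```bash
python3 -m handwheel '[{"delta_pos":[0.006,0.001,-0.03],"dr":[0,0,0]},{"delta_pos":[0,0,0],"dr":[0,0,0]},{"delta_pos":[0,0,0],"dr":[0,0,0]}]'
python3 - <<'E'
from wp import *
f=grab_frame('side');x,y=map(int,proj('side',p[:3]+R@np.r_[-.012,-.14,.012]));print(x,y)
f2=grab_frame('scene');x2,y2=map(int,proj('scene',p[:3]+R@np.r_[-.012,-.14,.012]))
g=[cv2.resize(q,(400,400),interpolation=2) for q in (f[y-25:y+25,x-25:x+25,::-1],f2[y2-25:y2+25,x2-25:x2+25,::-1])]
cv2.imwrite('pics/b.png',(255*(np.hstack(g)/255.)**.6).astype(np.uint8))
E
```

```text
t: 15.9
eef_pos: [0.4865, -0.154, 0.1274]
ee_rot: [3.141, -0.001, 0.184]
force: [-5.7, 3.0, 20.3]
width: 0.0007
gripper_force: 10.4
278 280
```

View pics/b.png

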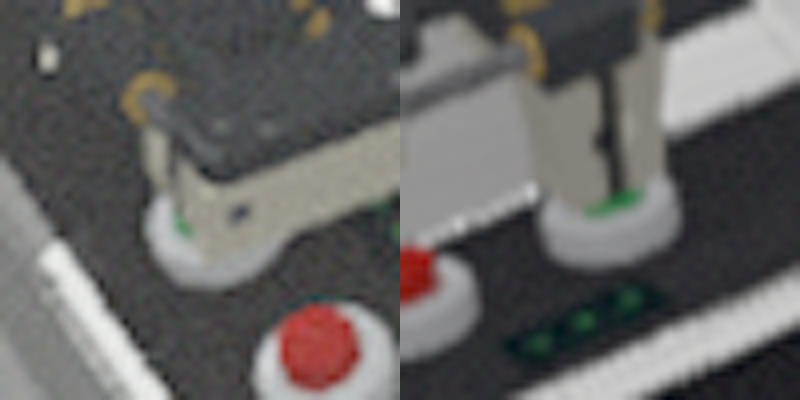

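```bash
python3 -m handwheel '[{"delta_pos":[-0.04,-0.008,0.2],"dr":[0,0,0]},{"delta_pos":[-0.06,-0.01,0.3],"dr":[0,0,0]},{"delta_pos":[-0.1,0,0.6],"dr":[0,0,0]},{"delta_pos":[-0.3,0.3,0.9],"dr":[0,0,0]},{"delta_pos":[-0.5,0.5,0.9],"dr":[0,0,0]},{"delta_pos":[-0.5,0.6,0.5],"dr":[0,0,0]},{"delta_pos":[-0.5,0.6,0],"dr":[0,0,0]},{"delta_pos":[0,0.6,0],"dr":[0,0,0]},{"delta_pos":[0,0,0],"dr":[0,0,0]},{"delta_pos":[0,0,0],"dr":[0,0,0]}]'
python3 - <<'E'
from wp import *
show([])
f=grab_frame('wrist');g=f[40:240,180:620,::-1]/255.
cv2.imwrite('pics/w4.png',(255*cv2.resize(g,(790,359))**.6).astype(np.uint8))
E
```

```text
t: 17.0
eef_pos: [0.4259, -0.0762, 0.2276]
ee_rot: [-3.141, 0.0, 0.184]
force: [0.3, -0.2, -0.8]
width: 0.0003
gripper_force: 0.0
now [ 0.4259 -0.0762  0.2276] 10.54157797692557 F [ 0.3049 -0.2172 -0.8029] 17.0 [ 0.2821 -0.0394 -0.5175 -0.0001 -1.0929  1.4727]
```

View pics/w4.png

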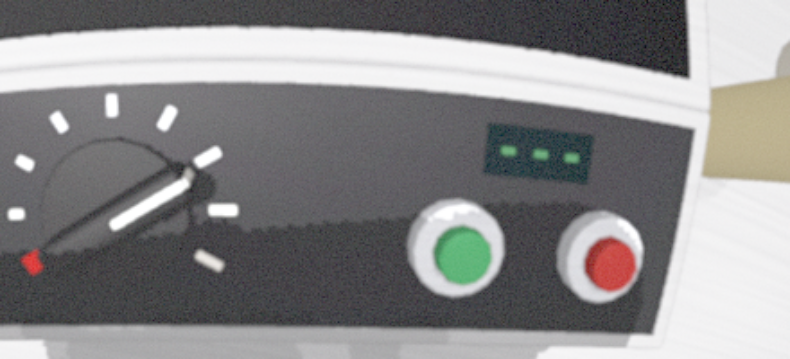

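The dial points at level 6, opposite the red mark. The start button at (462,255) and the stop button at (610,263) are both up, and the arm is clear.

```bash
python3 -c "
from station import *
print(job_done())"
```

```text
the job is handed in; nothing more can be done
None
```

The job is handed in: the dial was pushed round to level 6, then start was pressed until the force rose well past its 4 N bottoming point and came back up; the last picture shows both buttons up, and the arm never touched the pan or the other things on the counter. The hand-in call returned no verdict.

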